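# Pair the marble balls and hold up the tray

### The arm

A 6-joint arm with a two-finger parallel gripper is mounted at the origin on the work surface. World frame = base frame: x ahead of the robot, y to its left, z up, the work surface at z = 0. Lengths are in m, angles in rad, forces in N, time in s.
With the tool pointing down it reaches from about 0.25 to 0.725 m from the base axis. Payload 4 kg.
Tool frame: the origin (TCP) lies at the very end of the fingers, on their centre line; the grasp point (between the pads) lies 19 mm behind it; z points along the fingers, y is the direction in which the jaws open and shut (so a half turn about z gives the same grasp; the last joint's range is limited). The gripper opens to 85 mm and grips with 20 to 120 N. Pads are 22 mm wide; open, the fingers measure 114 mm over their backs; the gripper's body (76 mm by 85 mm) begins 54 mm behind the grasp point. The pads swing forward as they close: fully open they stand 13 mm farther back than shut.
Start: joints at [-1.273, 0.241, 0.005, 1.335, 0, 1.571], TCP at [0.147, -0.478, 0.231] pointing down, gripper open.
Joint ranges: [-2.72, 2.72], [-1.05, 1.87], [-1.09, 1.28], [-1.99, 2.15], [-1.42, 1.44], [-3.14, 3.14]. Speed limits (rad/s): [2.79, 2.79, 3.14, 3.14, 3.14, 3.14].

### API

Orientations are given as a unit quaternion [x, y, z, w].
In Python, from workcell import bot gives the robot as it stands.
- The arm moves only by the shell command python3 -m crank 'ROWS'. ROWS is JSON, a list that holds one entry, the list of rows, each a list of 5 numbers: the shift along the tool's x, y, z in mm, then the turn about the tool's z in degrees, then the closure in counts, from 0 (fully open) to 255 (shut). In form: [[[tx, ty, tz, turn, grip], ...]]. A call has 1 to 12 rows; each row shifts and turns the pose as measured when the row begins, along the tool's axes as they then stand; what a row does not reach is not made up. A row lasts 1/8 s, in which the tool goes at most 62.5 mm and 10.7 degrees, less where a joint would pass 70% of its speed; a pose out of reach is approached as far as the arm can. A call is refused whole if a number of a shift passes 62.5 or a number of a turn 10.7, either way. A call with a gripper value outside its range is refused whole. The fingers move at their own pace and stop on an object; the grip force is fixed at half the most. Time passes only in rows, so rows that do not move let the fingers close. It gives the time, the measured TCP pose, the force and the opening at its end, in the units of the state.
- bot.get_obs(): the state, without advancing time (a new reading comes with each control period).
- bot.camera(name): name is "scene" or "top" or "wrist"; returns a dict with "img" (384x512x3 uint8, blue, green, red), "depth" (384x512 float32, m along the optical axis (not along the pixel's ray), 0 where there is no reading), "fx", "fy", "cx", "cy" (pixels), "R" (3x3) and "t" (3): a world point X has camera coordinates R X + t; the wrist camera has in their place "T_tool_cam" (4x4, takes a point from camera to tool coordinates, whose origin is the TCP and whose axes are the flange's). Camera axes: x right, y down, z forward; pixel columns grow to the right and rows downward; lengths in m; the calibration is good to about 2 mm. The wrist camera is an equidistant fisheye: a pixel r from the principal point sees the ray r / f radians off the axis. A picture is of the moment at which its call begins: read the wrist's pose just before it.
- bot.job_done(): hands the job in, once; it reports no verdict.
The state is a dict: "clock": time; "joint_pos": joint angles; "joint_vel": joint speeds; "tau": joint torques, N m; "eef_pos": TCP position; "tool_rot": TCP orientation; "ft_force": force on the tool from outside, world axes, zero at the start; "ft_torque": the same for the moment, N m; "grip_width": finger opening in m.
Only numpy, scipy, OpenCV 4.12 (cv2) and the standard library are available. Lean on these libraries where they do the work, as an engineer would, in place of code of your own. Each camera call takes 0.05 s, during which the arm holds its last target.

### The job

Take the marble ball off its cork stand and lower it gently, without dropping it, into the empty ring pocket of the plywood carrying tray, beside its mate. Then let the ball go, take the tray by its upright middle board and lift it, keeping it close to level so that both loose balls stay in their pockets, and leave the other things on the bench where they are. Finish while still holding the tray level and still in the air, centred above the round turntable with the tray's underside about 12 cm above the turntable's top: do not set it down or let go.

Things in the scene. Friction and masses are not known exactly. Their poses are not given: they have to be found in the camera images.
- ball_center (a point): Centre of the loose marble ball: pale, 54 mm in diameter, about 0.15 to 0.3 kg, sitting in a cork stand (68 mm wide cork disc 8 mm thick fixed to the bench, with a ring 54 mm wide and 7 mm high on it). The ball's underside is 8 mm above the bench, its centre 35 mm. The point's axes mean nothing.
- ball: The same loose ball; the origin is a point of its surface and turns with it as it rolls: use point ball_center for its position.
- mate_center (a point): Centre of the second, identical marble ball (54 mm), which already lies loose in the tray's other pocket.
- mate: The same second ball; its origin is a point on its surface: use point mate_center.
- tray: Loose open wooden tray, 0.3 kg empty, at any yaw. Origin: centre of its underside, z up. 248 mm along its x, 152 along its y; floor 8 mm thick, walls 6 thick, tops 40 mm above the underside. Across its middle stands a board 18 mm thick along x: 140 wide up to 38 mm, above that 70 wide. At x = +80 and -80 mm lie the two ball pockets. A ball rolls out if the tray tips by about 40 degrees.
- empty_pocket (a point): Middle of the empty pocket, on the tray's inner floor, at tray x = +80 mm, 8 mm above the underside; axes as the tray's. The pocket is a low dark wooden ring on the floor: 40 mm inside, 54 mm outside, 7 mm high. A ball resting in it has its centre 27 mm above this point and a few mm of play.
- full_pocket (a point): Middle of the pocket that holds the second ball, at tray x = -80 mm, on the inner floor. Axes as the tray's.
- tray_grip (a point): Middle of the top edge of the tray's upright board, 101 mm above the underside. The board is 18 mm thick along this point's x and 70 mm wide along its y; pinch it across the thickness, above the balls (their tops are 62 mm above the underside).
- turntable: Round dark steel modelling turntable fixed to the bench, 190 mm in diameter, 30 mm high; it does not turn. Origin: centre of its underside.
- turntable_top (a point): Centre of the turntable's flat top, 30 mm above the bench.
- jar: Bystander, to be left alone: squat amber glass jar with a steel cap, 56 mm wide, 58 mm high. Origin: on its underside.
- mallet: Bystander, to be left alone: wooden mallet lying down, head 60 mm across, highest point 60 mm. Origin: on its underside.
- brush: Bystander, to be left alone: flat brush lying flat. Origin: on its underside.
- driver: Bystander, to be left alone: wood-handled screwdriver lying flat. Origin: on its underside.
- calipers: Bystander, to be left alone: steel bow calipers lying flat, 180 by 110 mm, 12 mm high. Origin: on its underside.
- pot: Bystander, to be left alone: terracotta beaker, 80 mm wide, 75 mm high. Origin: on its underside.
- rough: Bystander, to be left alone: small sawn block of marble, 75 by 60 by 45 mm. Origin: on its underside.
- wrench: Bystander, to be left alone: steel wrench lying flat. Origin: on its underside.
Things that resemble listed ones, but are neither listed nor needed, are in the scene too. Leave any blue look-alike of the mate alone. What is shaped like the ball but turquoise is not meant.

How it is judged:
By the outcome, as a careful person would: the job done as asked, in the order asked, and still so for the second after the job is handed in, while the arm keeps its last pose, push and grip.
It also fails if it takes over 69 s, if anything falls off the work surface, if the arm or the gripper's body presses on something with over 40 N, if the wrist force passes 120 N, or if a joint passes its speed limit or range.

## Working session

There is one attempt and no reset: what is moved stays moved. The work goes in short steps, Python scripts to look and compute and a shell command to move; the robot and the scene stay as the last step left them, time stands still between calls to the robot, and variables do not carry over. Pictures are saved under pics/ and viewed, and the job is handed in when it is done.

```bash
mkdir -p pics; ls
cat > h.py <<'E'
import numpy as np,cv2
from workcell import bot
def snap(n,f):
    c=bot.camera(n); cv2.imwrite(f'pics/{f}.png',c['img']); np.savez(f'{f}.npz',**{k:np.array(v) for k,v in c.items()}); return c
def load(f): return dict(np.load(f+'.npz'))
def px(c,u,v,z=None):
    d=np.array([(u-c['cx'])/c['fx'],(v-c['cy'])/c['fy'],1.]); R=c['R'];t=c['t']
    o=-R.T@t; w=R.T@d
    if z is None: s=c['depth'][int(round(v)),int(round(u))]
    else: s=(z-o[2])/w[2]
    return o+s*w
E
python3 - <<'E'
from h import *
s=bot.get_obs();print(s)
for n in('scene','top'):
    c=snap(n,n+'0')
    print(n,c['fx'],c['cx'],c['cy'],-c['R'].T@c['t'])
    cv2.imwrite(f'pics/{n}0b.png',cv2.resize(c['img'],(800,600),interpolation=cv2.INTER_CUBIC))
E
```

```text
pics
{'clock': 0.0, 'joint_pos': array([-1.27302982e+00,  2.41419039e-01,  3.75145677e-03,  1.33518187e+00,
        1.33646518e-05,  1.57083792e+00]), 'joint_vel': array([-0.00023231, -0.0008041 ,  0.00074709,  0.00084046,  0.00039427,
        0.00105635]), 'tau': array([-2.49463774e-03, -3.72318256e+01,  2.52406973e+01,  1.69219170e-02,
       -1.34004395e-04, -1.03817430e-05]), 'eef_pos': array([ 0.14651724, -0.47741097,  0.2304203 ]), 'tool_rot': array([ 9.88939910e-01,  1.48313184e-01, -1.45686384e-04, -1.01619216e-03]), 'ft_force': array([ 1.1138286 , -0.10512806, -0.31319499]), 'ft_torque': array([ 0.04429127,  0.02313661, -0.08326681]), 'grip_width': 0.08558179033836939}
scene 478.8365189098861 256.375293996166 196.51533601418203 [ 1.41714704 -0.14029781  1.21367654]
top 364.9205054564943 256.23199788989365 190.68498894093406 [0.42613377 0.01732276 1.52306727]
```

View pics/top0b.png

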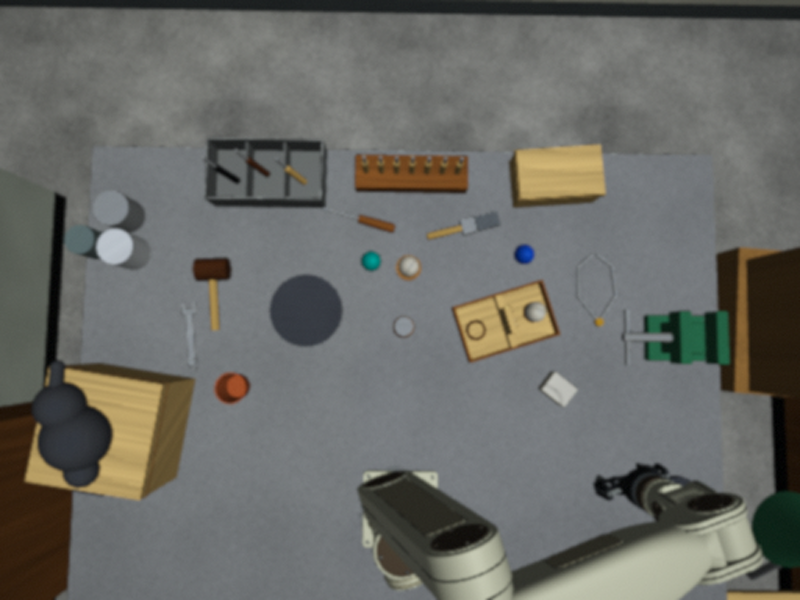

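View pics/scene0b.png

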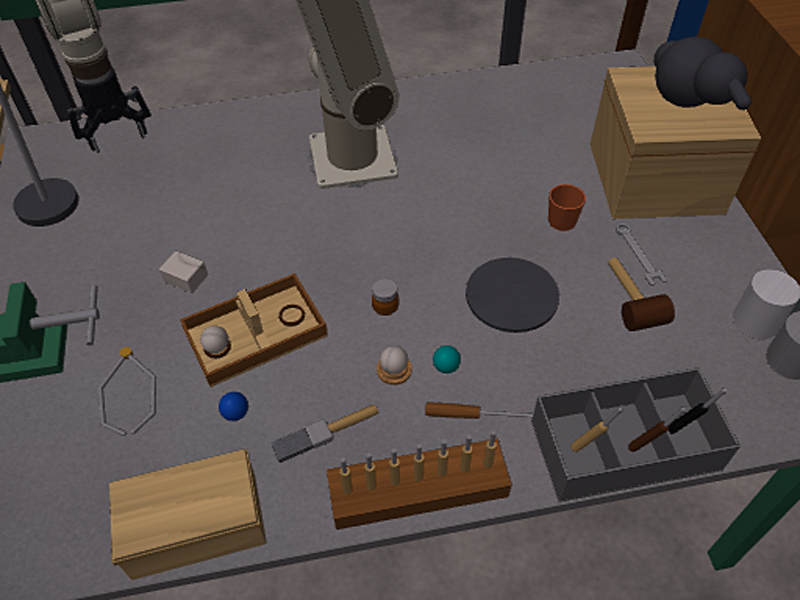

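The top view (800×600) shows the pale ball on cork at (409,267), a turquoise ball at (371,260), a blue ball at (524,254), and the mate in the tray at (536,312). The tray's empty ring is at (476,330), the turntable at (306,311) and the jar at (404,327). The pale ball on the cork ring is the one meant. I'll confirm it in crops.

Run:
```python
from h import *
c=load('top0')['img']
a=cv2.resize(c[150:240,225:370],None,fx=5.5,fy=5.5,interpolation=cv2.INTER_CUBIC);cv2.imwrite('pics/cropt.png',a)
c=load('scene0')['img']
a=cv2.resize(c[165:275,105:310],None,fx=3.9,fy=3.9,interpolation=cv2.INTER_CUBIC);cv2.imwrite('pics/crops.png',a)
```

```text
(no output)
```

View pics/cropt.png

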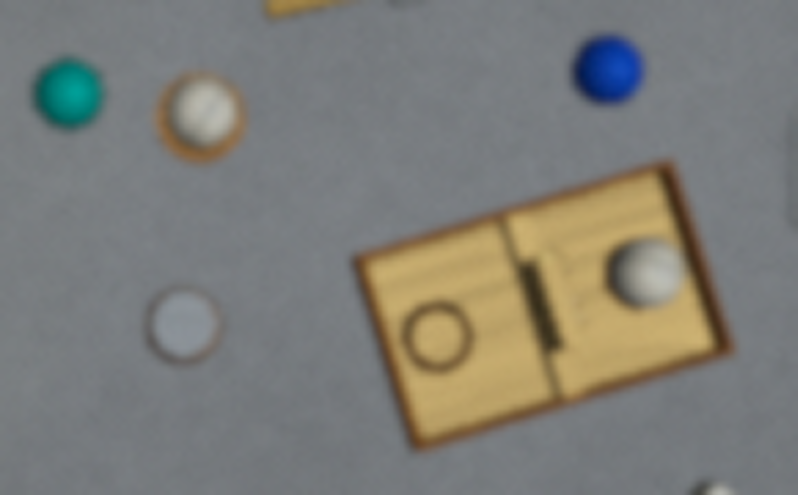

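View pics/crops.png

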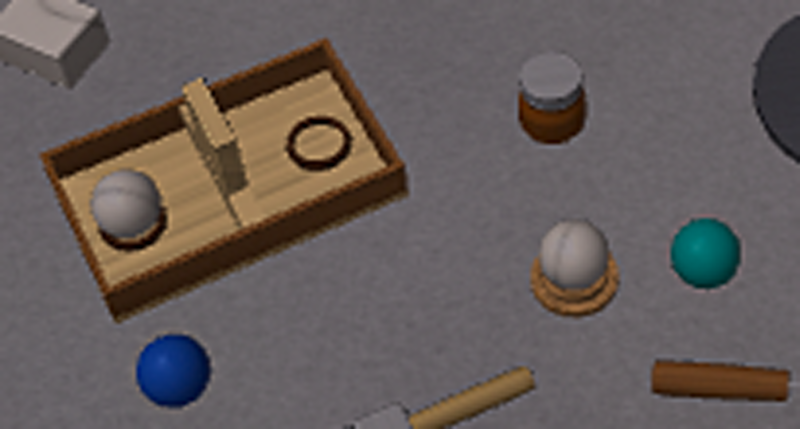

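The crops confirm it: the pale ball on cork is at top crop (205,111), the empty ring at (438,336), and the tray rim corners at (356,258), (672,165), (730,350) and (414,447). Next I'll convert these to positions.

Run:
```python
from h import *
c=load('top0');s=load('scene0')
T=lambda x,y,z:px(c,225+(x+.5)/5.5-.5,150+(y+.5)/5.5-.5,z)
S=lambda x,y,z:px(s,105+(x+.5)/3.9-.5,165+(y+.5)/3.9-.5,z)
print('ball T',T(205,111,.035),'S',S(574,254,.035))
print('teal',T(69,92,.027),'blue',T(608,70,.027),'jar',T(185,326,.058), S(552,80,.058))
print('ringT',T(438,336,.015),'S',S(319,143,.015)); print('mate T',T(647,273,.035),'S',S(126,203,.035))
k=[T(*p,.040) for p in[(356,258),(672,165),(730,350),(414,447)]]
ks=[S(*p,.040) for p in[(326,41),(405,168),(118,298),(43,155)]]
for k in(k,ks):
    k=np.array(k);print(k.round(4),k.mean(0),[np.linalg.norm(k[i]-k[(i+1)%4]) for i in range(4)])
print('grip S',S(210,112,.101))
# turntable via fit
for im,z in((c,.03),(s,.03)):
    pts=[]
    print([px(im,x*.64-.18,y*.64-.18,z) for x,y in ([(270,311),(342,311),(306,275),(306,346)] if im is c else [(466,292),(559,294),(513,258),(513,330)])])
# ball by depth
d=px(c,225+205/5.5,150+111/5.5);print('balltop depth',d)
print(px(c,225+438/5.5,150+336/5.5))
```

```text
ball T [ 0.63002378 -0.01795352  0.035     ] S [ 0.62825386 -0.01748009  0.035     ]
teal [0.64417641 0.08419754 0.027     ] blue [ 0.66621265 -0.32169799  0.027     ] jar [ 0.46866468 -0.00446765  0.058     ] [ 0.47506749 -0.00629469  0.058     ]
ringT [ 0.46467377 -0.19531805  0.015     ] S [ 0.46728081 -0.1982042   0.015     ]
mate T [ 0.51283659 -0.34814732  0.035     ] S [ 0.51197967 -0.35093745  0.035     ]
[[ 0.521  -0.1309  0.04  ]
 [ 0.5933 -0.3661  0.04  ]
 [ 0.4563 -0.4081  0.04  ]
 [ 0.3823 -0.1742  0.04  ]] [ 0.48822133 -0.26982409  0.04      ] [np.float64(0.24611296071930108), np.float64(0.14333373557436677), np.float64(0.24526903121976137), np.float64(0.14539672443556076)]
[[ 0.3817 -0.1805  0.04  ]
 [ 0.5253 -0.1332  0.04  ]
 [ 0.603  -0.3593  0.04  ]
 [ 0.4554 -0.4129  0.04  ]] [ 0.49133901 -0.27147089  0.04      ] [np.float64(0.15125565384089593), np.float64(0.23906834431462443), np.float64(0.1570652722124546), np.float64(0.24383098157982072)]
grip S [ 0.48898151 -0.27277637  0.101     ]
[array([0.50615977, 0.34554613, 0.03      ]), array([0.50845566, 0.15736566, 0.03      ]), array([0.60212625, 0.2538531 , 0.03      ]), array([0.41601857, 0.24926156, 0.03      ])]
[array([0.49167179, 0.15790517, 0.03      ]), array([0.53448637, 0.34143091, 0.03      ]), array([0.42144116, 0.27754715, 0.03      ]), array([0.6033316 , 0.22471074, 0.03      ])]
balltop depth [ 0.62507317 -0.01905307  0.05912577]
[ 0.46321254 -0.1982185   0.00651851]
```

```bash
cat >> h.py <<'E'
from scipy.spatial.transform import Rotation as Ro
def go(tgt,yaw=None):
    s=bot.get_obs(); R=Ro.from_quat(s['tool_rot']).as_matrix()
    y=np.degrees(np.arctan2(R[1,0],R[0,0]))
    print('t',round(s['clock'],2),'tcp',s['eef_pos'].round(4),'yaw',y.round(2),'tilt',np.degrees(np.arccos(-R[2,2])).round(2),'w',round(s['grip_width'],4),'F',s['ft_force'].round(1),'q',s['joint_pos'].round(2))
    print('tool shift mm',(R.T@(np.array(tgt)-s['eef_pos'])*1000).round(1), 'turn',None if yaw is None else -((yaw-y+180)%360-180))
E
python3 -m crank '[[[0,0,0,-10,0],[0,0,0,-10,0],[0,0,0,-10,0],[0,0,0,-10,0],[0,0,0,-10,0],[0,0,0,-10,0],[0,0,0,-10,0],[0,0,0,-10,0],[0,0,0,-10,0]]]'
python3 -c "
from h import *
go([.629,-.018,.2],107.2); print(bot.camera('wrist')['T_tool_cam'])"
```

```text
clock: 1.23
eef_pos: [0.1455, -0.474, 0.2254]
tool_rot: [0.573, 0.819, 0.004, -0.005]
ft_force: [0.5, -1.4, 0.7]
grip_width: 0.0852
t 1.23 tcp [ 0.1455 -0.474   0.2254] yaw 110.06 tilt 0.78 w 0.0852 F [ 0.5 -1.4  0.7] q [-1.27  0.25 -0.    1.34  0.   -0.05]
tool shift mm [262.1 610.6  29.5] turn 2.8623937810442612
[[ 1.31544225e-03 -9.52565736e-01 -3.04330065e-01  7.79925772e-02]
 [ 9.99999098e-01  1.33531451e-03  1.42825908e-04  6.50503507e-04]
 [ 2.70325285e-04 -3.04329978e-01  9.52566634e-01 -1.42281924e-01]
 [ 0.00000000e+00  0.00000000e+00  0.00000000e+00  1.00000000e+00]]
```

```bash
python3 -m crank '[[[21,50,0,0,0],[21,50,0,0,0],[21,50,0,0,0],[21,50,0,0,0],[21,50,0,0,0],[21,50,0,0,0],[21,50,0,0,0],[21,50,0,0,0],[21,50,0,0,0],[21,50,0,0,0],[21,50,0,0,0],[0,0,0,0,0]]]'
python3 -c "
from h import *
go([.629,-.018,.15],107.2)"
```

```text
clock: 2.78
eef_pos: [0.5999, -0.0612, 0.2234]
tool_rot: [0.587, 0.81, 0.003, -0.008]
ft_force: [-0.8, 0.1, -0.1]
grip_width: 0.0852
t 2.77 tcp [ 0.5999 -0.0612  0.2234] yaw 108.17 tilt 0.97 w 0.0852 F [-0.8  0.1 -0.1] q [-0.11  0.46  0.3   1.42  0.01  1.15]
tool shift mm [30.8 41.4 73.8] turn 0.9682995610552894
```

```bash
python3 -m crank '[[[16,20,25,1,0],[15,20,25,0,0],[0,0,24,0,0],[0,0,0,0,0]]]'
python3 - <<'E'
from h import *
go([.629,-.018,.015],107.2)
c=snap('wrist','w1');print(c['fx'],c['cx'],c['cy'])
cv2.imwrite('pics/w1b.png',cv2.resize(c['img'],(800,600)))
E
```

```text
clock: 3.28
eef_pos: [0.6262, -0.0195, 0.1468]
tool_rot: [0.598, 0.802, 0.001, -0.009]
ft_force: [0.4, 0.1, 1.5]
grip_width: 0.0852
t 3.27 tcp [ 0.6262 -0.0195  0.1468] yaw 106.6 tilt 1.04 w 0.0852 F [0.4 0.1 1.5] q [-0.04  0.55  0.24  1.28  0.01  1.24]
tool shift mm [ -1.5   4.2 131.7] turn -0.6020966162397201
297.3186396354542 253.70827266593523 194.0890681325889
```

View pics/w1b.png

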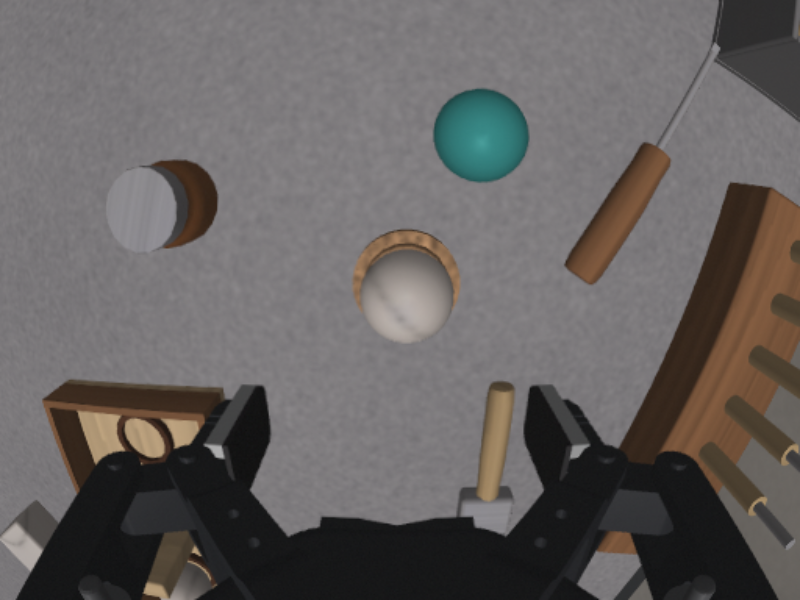

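The wrist view shows the marble on its cork at (407,296), midway between the fingers. Turquoise is at (481,135), well clear.

```bash
cat >> h.py <<'E'
def wp(c,u,v,z,s):
    x=u-c['cx'];y=v-c['cy'];r=np.hypot(x,y);th=r/c['fx']
    d=np.array([x/r*np.sin(th),y/r*np.sin(th),np.cos(th)])
    R=Ro.from_quat(s['tool_rot']).as_matrix();T=c['T_tool_cam']
    o=s['eef_pos']+R@T[:3,3]; w=R@T[:3,:3]@d
    return o+(z-o[2])/w[2]*w
E
python3 - <<'E'
from h import *
s=bot.get_obs();c=load('w1')
f=lambda a,b,z:print(wp(c,(a+.5)/1.5625-.5,(b+.5)/1.5625-.5,z,s).round(4))
f(407,296,.035);f(146,437,.015);f(481,135,.027)
E
```

```text
[ 0.6323 -0.0154  0.035 ]
[ 0.4703 -0.1913  0.015 ]
[0.6456 0.0852 0.027 ]
```

```bash
python3 -m crank '[[[0,3,24,0,0],[0,3,24,0,0],[0,0,24,0,0],[0,0,20,0,0],[0,0,0,0,0]]]'
python3 - <<'E'
from h import *
go([.631,-.017,.015],107.2)
s=bot.get_obs();c=snap('wrist','w2')
cv2.imwrite('pics/w2b.png',cv2.resize(c['img'],(800,600)))
E
```

```text
clock: 3.95
eef_pos: [0.6365, -0.0213, 0.0641]
tool_rot: [0.601, 0.799, 0.006, -0.002]
ft_force: [-0.5, -0.0, 0.5]
grip_width: 0.0852
t 3.95 tcp [ 0.6365 -0.0213  0.0641] yaw 106.05 tilt 0.72 w 0.0852 F [-0.5 -0.   0.5] q [-0.04  0.62  0.13  1.08  0.01  1.25]
tool shift mm [ 5.1 -4.5 49.1] turn -1.1528472145889737
```

View pics/w2b.png

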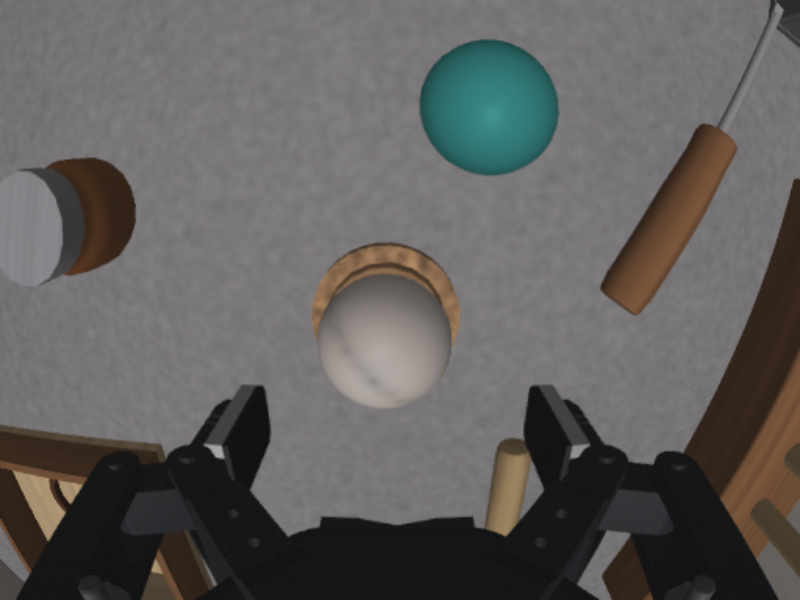

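The ball is at (385,341) and the finger mid-line at about 397, so a small shift towards −y in the tool frame is needed.

Run:
```python
from h import *
s=bot.get_obs();c=load('w2')
p=wp(c,(385.5)/1.5625-.5,(341.5)/1.5625-.5,.035,s);print(p)
go([p[0],p[1],.015])
```

```text
[ 0.63203233 -0.01533735  0.035     ]
t 4.0 tcp [ 0.6376 -0.0214  0.0654] yaw 106.05 tilt 0.78 w 0.0855 F [ 0.4 -1.   1. ] q [-0.04  0.61  0.14  1.08  0.01  1.25]
tool shift mm [ 6.9 -4.2 50.5] turn None
```

```bash
python3 -m crank '[[[6,-4.5,8,0,0],[0,0,14,0,0],[0,0,14,0,0],[0,0,0,0,0]]]'
python3 -c "
from h import *
go([.6315,-.0158,.015],107.2)"
```

```text
clock: 4.5
eef_pos: [0.6334, -0.0165, 0.0308]
tool_rot: [0.602, 0.799, 0.008, 0.001]
ft_force: [-0.7, 0.2, 0.4]
grip_width: 0.0853
t 4.5 tcp [ 0.6334 -0.0165  0.0308] yaw 106.0 tilt 0.97 w 0.0853 F [-0.7  0.2  0.4] q [-0.03  0.64  0.07  1.    0.01  1.26]
tool shift mm [ 1.1 -1.9 15.8] turn -1.2020852126763089
```

```bash
python3 -m crank '[[[1,-2,8,-1,0],[0,0,7,0,0],[0,0,0,0,0]]]'
python3 -c "
from h import *
go([.6315,-.0158,.015],107.2)"
python3 -m crank '[[[0,0,0,0,120],[0,0,0,0,160],[0,0,0,0,200],[0,0,0,0,255],[0,0,0,0,255],[0,0,0,0,255]]]'
python3 - <<'E'
from h import *
go([.6315,-.0158,.015],107.2)
c=snap('wrist','w3')
cv2.imwrite('pics/w3b.png',cv2.resize(c['img'],(800,600)))
E
```

```text
clock: 4.88
eef_pos: [0.6314, -0.0158, 0.0145]
tool_rot: [0.594, 0.804, 0.008, 0.001]
ft_force: [-0.0, -0.2, 0.2]
grip_width: 0.0854
t 4.88 tcp [ 0.6314 -0.0158  0.0145] yaw 107.08 tilt 0.96 w 0.0854 F [-0.  -0.2  0.2] q [-0.03  0.65  0.05  0.96  0.01  1.24]
tool shift mm [ 0.   0.1 -0.5] turn -0.12433373913796686
clock: 5.62
eef_pos: [0.6322, -0.0158, 0.0154]
tool_rot: [0.594, 0.804, 0.009, 0.002]
ft_force: [0.6, 0.3, -0.1]
grip_width: 0.0519
t 5.62 tcp [ 0.6322 -0.0158  0.0154] yaw 107.07 tilt 1.04 w 0.0519 F [ 0.6  0.3 -0.1] q [-0.03  0.65  0.05  0.96  0.01  1.24]
tool shift mm [ 0.2 -0.7  0.4] turn -0.12789405737200354
```

View pics/w3b.png

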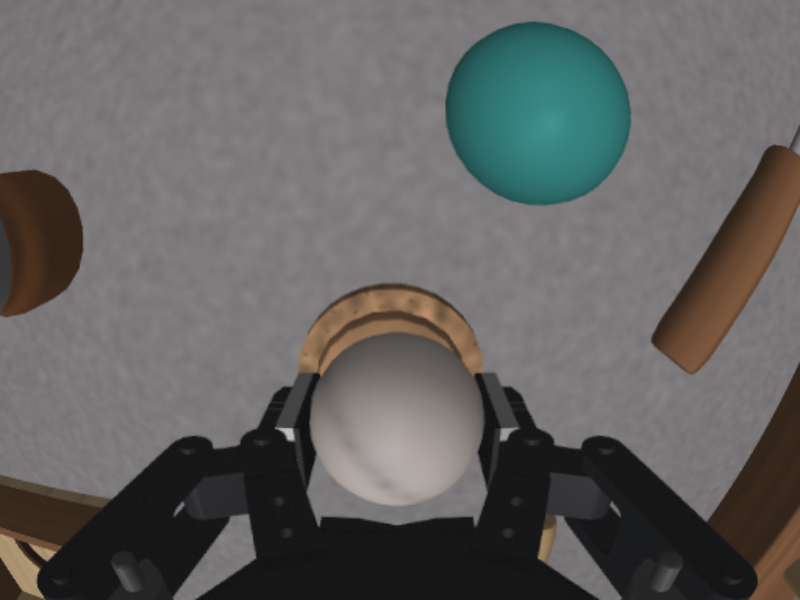

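The ball is centred between the pads and gripped. I'll lift it.

```bash
python3 -m crank '[[[0,0,-6,0,255],[0,0,-12,0,255],[0,0,-20,0,255],[0,0,-25,0,255],[0,0,-25,0,255],[0,0,-25,0,255],[0,0,-20,0,255],[0,0,-10,0,255],[0,0,0,0,255]]]'
python3 - <<'E'
from h import *
go([.466,-.197,.12],107.2)
c=snap('wrist','w4')
cv2.imwrite('pics/w4b.png',cv2.resize(c['img'],(800,600)))
E
```

```text
clock: 6.8
eef_pos: [0.6286, -0.0178, 0.1661]
tool_rot: [0.594, 0.804, 0.008, 0.001]
ft_force: [-0.4, -0.3, -3.0]
grip_width: 0.0515
t 6.8 tcp [ 0.6286 -0.0178  0.1661] yaw 107.06 tilt 0.92 w 0.0515 F [-0.4 -0.3 -3. ] q [-0.03  0.52  0.25  1.29  0.01  1.24]
tool shift mm [-123.9 -208.6   42.2] turn -0.14333058500534435
```

View pics/w4b.png

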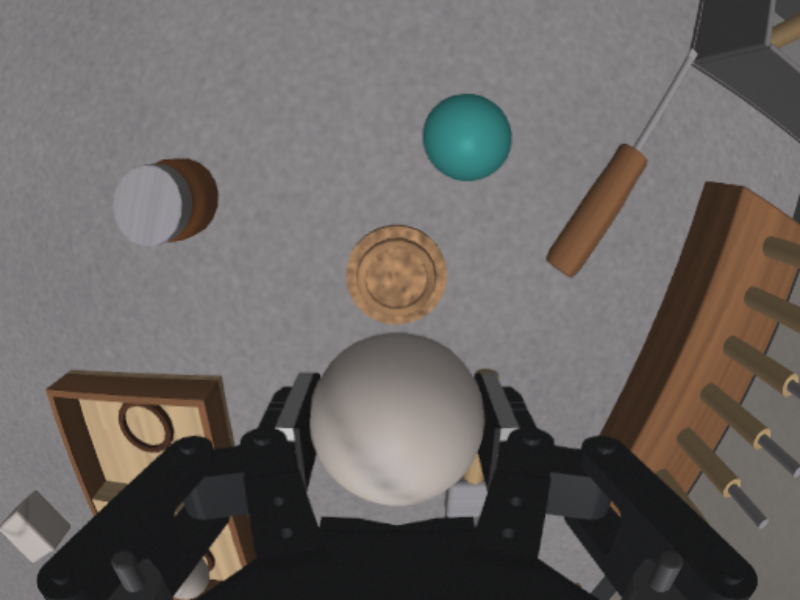

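The ball is in the grip, clear of the cork, and I felt about 3 N of weight. Now over to the pocket.

```bash
python3 -m crank '[[[-6,-10,0,0,255],[-12,-20,0,0,255],[-14,-24,0,0,255],[-14,-24,0,0,255],[-14,-24,0,0,255],[-14,-24,0,0,255],[-14,-24,0,0,255],[-14,-24,0,0,255],[-12,-20,0,0,255],[-8,-14,0,0,255],[-4,-6,0,0,255],[0,0,0,0,255]]]'
python3 - <<'E'
from h import *
go([.466,-.197,.12],107.2)
c=snap('wrist','w5')
cv2.imwrite('pics/w5b.png',cv2.resize(c['img'],(800,600)))
E
```

```text
clock: 8.35
eef_pos: [0.4418, -0.2083, 0.1511]
tool_rot: [0.596, 0.803, 0.002, -0.01]
ft_force: [-0.1, 0.6, -2.8]
grip_width: 0.0516
t 8.35 tcp [ 0.4418 -0.2083  0.1511] yaw 106.88 tilt 1.13 w 0.0516 F [-0.1  0.6 -2.8] q [-0.45  0.28 -0.15  1.15  0.01  0.83]
tool shift mm [ 3.2 26.7 31. ] turn -0.31892603247408147
```

View pics/w5b.png

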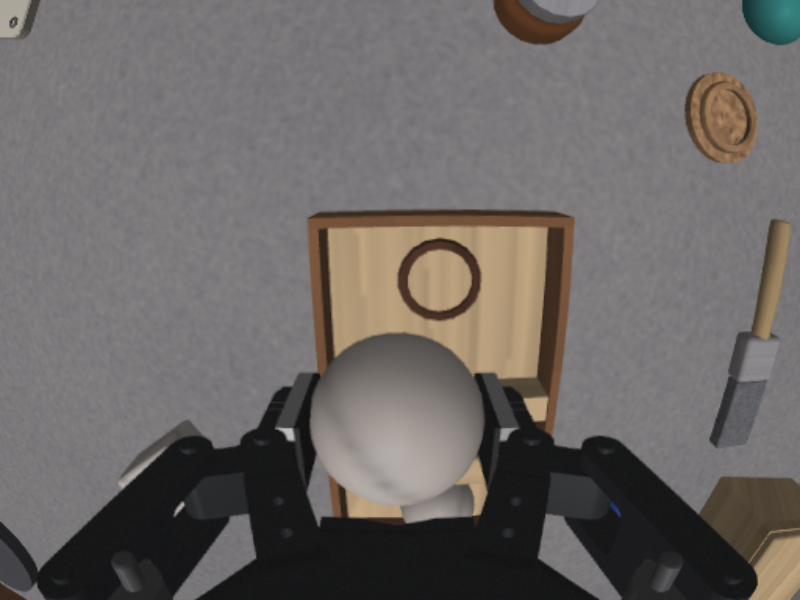

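The ring is clearly visible at (439,279). The tray's end wall is parallel to the image rows, so the yaw matches.

Run:
```python
from h import *
s=bot.get_obs();c=load('w5')
g=lambda a,b,z:wp(c,(a+.5)/1.5625-.5,(b+.5)/1.5625-.5,z,s)
p=g(439,279,.015);print(p)
a,b=g(309,217,.04),g(573,217,.04);print(a,b,np.linalg.norm(a-b),np.degrees(np.arctan2(*(b-a)[1::-1])))
print('cork',g(724,117,.015), g(443,217,.04))
go([p[0],p[1],.06],107.2)
```

```text
[ 0.4644765  -0.19335814  0.015     ]
[ 0.38081245 -0.1754326   0.04      ] [ 0.52347555 -0.12975706  0.04      ] 0.1497965837007913 17.753175680020757
cork [ 0.62329331 -0.01819531  0.015     ] [ 0.45185263 -0.15408253  0.04      ]
t 8.4 tcp [ 0.442  -0.2081  0.1511] yaw 106.91 tilt 1.13 w 0.0516 F [-0.3  0.2 -3.3] q [-0.44  0.28 -0.15  1.15  0.01  0.83]
tool shift mm [ 5.9 26.5 91. ] turn -0.28789701522202904
```

```bash
python3 -m crank '[[[2,8,0,-0.5,255],[2,10,5,0,255],[1,8,15,0,255],[0,0,20,0,255],[0,0,20,0,255],[0,0,18,0,255],[0,0,0,0,255]]]'
python3 - <<'E'
from h import *
go([.465,-.1945,.016],107.4)
s=bot.get_obs()
c=snap('wrist','w6')
cv2.imwrite('pics/w6b.png',cv2.resize(c['img'],(800,600)))
E
```

```text
clock: 9.28
eef_pos: [0.4691, -0.1892, 0.066]
tool_rot: [0.589, 0.808, 0.002, -0.011]
ft_force: [-0.8, 0.0, -2.3]
grip_width: 0.0516
t 9.28 tcp [ 0.4691 -0.1892  0.066 ] yaw 107.86 tilt 1.26 w 0.0516 F [-0.8  0.  -2.3] q [-0.39  0.4  -0.23  0.96  0.01  0.87]
tool shift mm [-4.8 -5.1 50. ] turn 0.4635724984811418
```

View pics/w6b.png

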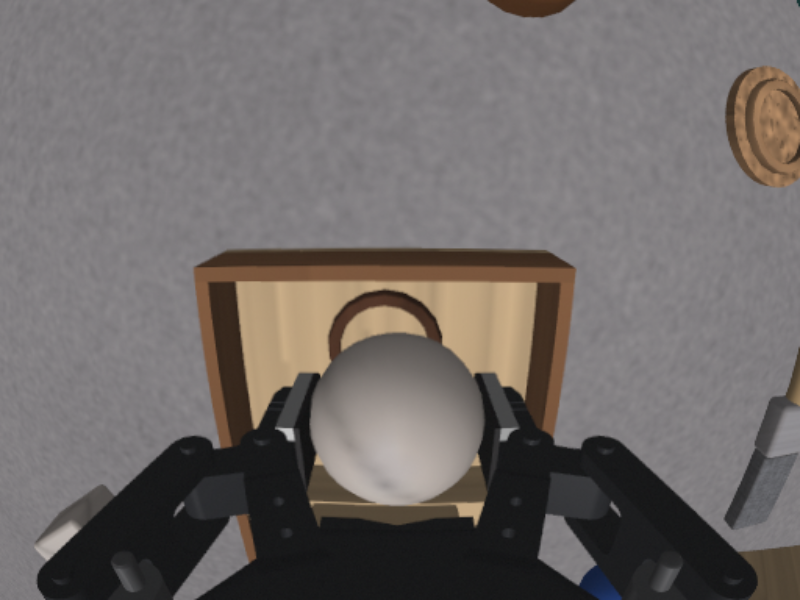

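The ring is partly hidden, with its outer edges at x=329 and 441, its top at y=291, and its centre at about (385,345).

Run:
```python
from h import *
s=bot.get_obs();c=load('w6')
g=lambda a,b,z:wp(c,(a+.5)/1.5625-.5,(b+.5)/1.5625-.5,z,s)
l,r,t=g(329,345,.015),g(441,345,.015),g(385,291,.015)
print(np.linalg.norm(l-r),(l+r)/2,t-np.array([np.cos(np.radians(107.6)),np.sin(np.radians(107.6)),0])*.027)
a,b=g(196,268,.04),g(574,268,.04); u=(b-a)/np.linalg.norm(b-a);n=np.array([-u[1],u[0],0])
print('corners',a,b,np.linalg.norm(a-b),np.degrees(np.arctan2(u[1],u[0])),'pocket from corners',(a+b)/2-n*.044)
go([.465,-.1945,.016],107.6)
```

```text
0.0510355341463511 [ 0.46591581 -0.1938109   0.015     ] [ 0.46653379 -0.19527603  0.015     ]
corners [ 0.38161629 -0.17707616  0.04      ] [ 0.52466167 -0.13070068  0.04      ] 0.15037508508507505 17.962756972185048 pocket from corners [ 0.46670853 -0.19574373  0.04      ]
t 9.32 tcp [ 0.4699 -0.1895  0.0669] yaw 107.87 tilt 1.17 w 0.0516 F [ 1.  -1.  -1.9] q [-0.39  0.4  -0.23  0.96  0.01  0.87]
tool shift mm [-4.2 -5.8 50.9] turn 0.2665323303876619
```

```bash
python3 -m crank '[[[-4,-5,0,0,255],[0,0,10,0,255],[0,0,14,0,255],[0,0,10,0,255],[0,0,0,0,255]]]'
python3 - <<'E'
from h import *
go([.466,-.195,.016],107.6)
E
```

```text
clock: 9.95
eef_pos: [0.4671, -0.1952, 0.0319]
tool_rot: [0.589, 0.808, 0.003, -0.008]
ft_force: [0.4, -0.6, -2.2]
grip_width: 0.0518
t 9.95 tcp [ 0.4671 -0.1952  0.0319] yaw 107.87 tilt 1.0 w 0.0518 F [ 0.4 -0.6 -2.2] q [-0.4   0.44 -0.27  0.87  0.01  0.86]
tool shift mm [ 0.2 -0.9 15.9] turn 0.2688271926495531
```

```bash
python3 -m crank '[[[0,-1,5,0,255],[0,0,4,0,255],[0,0,3,0,255],[0,0,0,0,255]]]'
python3 - <<'E'
from h import *
go([.466,-.195,.016],107.6)
c=snap('scene','s1')
cv2.imwrite('pics/s1b.png',cv2.resize(c['img'][150:260,90:290],(800,440),interpolation=cv2.INTER_CUBIC))
E
```

```text
clock: 10.45
eef_pos: [0.4664, -0.1954, 0.0195]
tool_rot: [0.589, 0.808, 0.003, -0.008]
ft_force: [-0.3, -0.5, -2.5]
grip_width: 0.0514
t 10.45 tcp [ 0.4664 -0.1954  0.0195] yaw 107.87 tilt 0.97 w 0.0514 F [-0.3 -0.5 -2.5] q [-0.4   0.46 -0.29  0.84  0.01  0.86]
tool shift mm [ 0.5 -0.3  3.5] turn 0.2726481413590989
```

View pics/s1b.png

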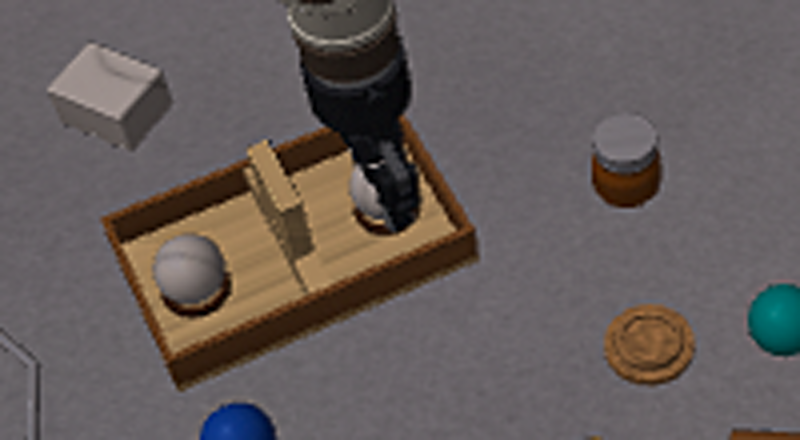

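```bash
python3 -m crank '[[[0,0,2,0,255],[0,0,0,0,255]]]'
python3 -m crank '[[[0,0,1.5,0,255],[0,0,0,0,255]]]'
python3 -m crank '[[[0,0,1,0,255],[0,0,0,0,255]]]'
```

```text
clock: 10.75
eef_pos: [0.4669, -0.1956, 0.0178]
tool_rot: [0.589, 0.808, 0.003, -0.007]
ft_force: [1.1, 0.0, -2.9]
grip_width: 0.0514
clock: 11.0
eef_pos: [0.467, -0.1956, 0.0164]
tool_rot: [0.589, 0.808, 0.003, -0.007]
ft_force: [0.2, -0.6, -2.0]
grip_width: 0.0518
clock: 11.25
eef_pos: [0.4671, -0.1957, 0.0154]
tool_rot: [0.589, 0.808, 0.003, -0.007]
ft_force: [-0.2, 0.0, -1.9]
grip_width: 0.0513
```

```bash
python3 -m crank '[[[0,0,1,0,255],[0,0,0,0,255]]]'
python3 -m crank '[[[0,0,1,0,255],[0,0,0,0,255]]]'
```

```text
clock: 11.5
eef_pos: [0.4672, -0.1958, 0.0153]
tool_rot: [0.589, 0.808, 0.003, -0.007]
ft_force: [-0.9, 0.5, -2.2]
grip_width: 0.0515
clock: 11.75
eef_pos: [0.4673, -0.1959, 0.0153]
tool_rot: [0.589, 0.808, 0.003, -0.006]
ft_force: [-1.6, 0.3, 0.0]
grip_width: 0.0517
```

```bash
python3 -m crank '[[[0,0,1.5,0,255],[0,0,0,0,255]]]'
python3 -c "
from h import *
go([.466,-.195,.016],107.6)
c=snap('wrist','w7');cv2.imwrite('pics/w7b.png',cv2.resize(c['img'],(800,600)))"
```

```text
clock: 12.0
eef_pos: [0.4674, -0.196, 0.0153]
tool_rot: [0.589, 0.808, 0.003, -0.006]
ft_force: [-1.0, 0.2, -0.6]
grip_width: 0.0516
t 12.0 tcp [ 0.4674 -0.196   0.0153] yaw 107.87 tilt 0.78 w 0.0516 F [-1.   0.2 -0.6] q [-0.4   0.46 -0.29  0.83  0.01  0.86]
tool shift mm [ 1.4 -1.  -0.7] turn 0.268678668536495
```

View pics/w7b.png

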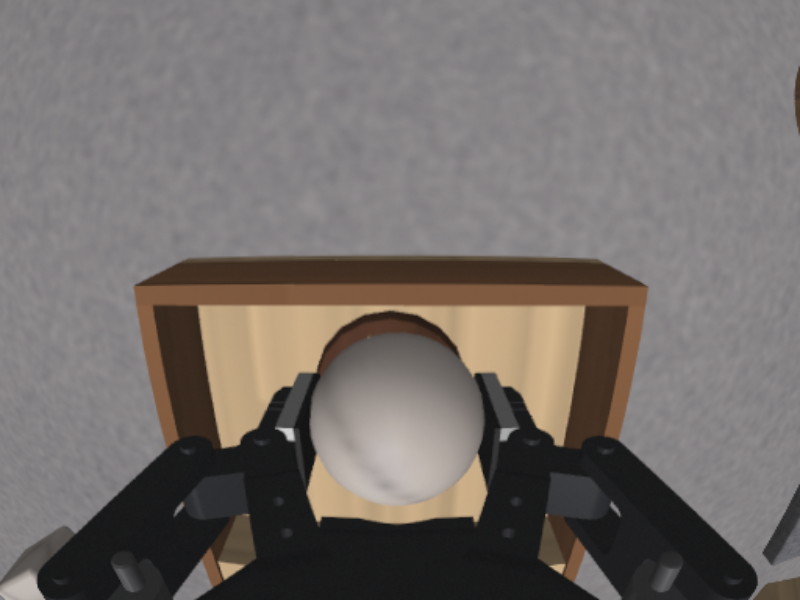

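The ring shows at x 317–460 with its top at y=311, the same layout as the cork ring at grasp time. The weight has also come off the wrist, so the ball is seated and I'll release it gently.

```bash
python3 -m crank '[[[0,0,0,0,90],[0,0,0,0,80],[0,0,0,0,60],[0,0,0,0,30],[0,0,0,0,0],[0,0,0,0,0]]]'
python3 -c "
from h import *
go([.466,-.195,.016],107.6)
c=snap('wrist','w8');cv2.imwrite('pics/w8b.png',cv2.resize(c['img'],(800,600)))"
```

```text
clock: 12.8
eef_pos: [0.4685, -0.1965, 0.0146]
tool_rot: [0.589, 0.808, 0.003, -0.005]
ft_force: [-0.3, -0.1, 0.1]
grip_width: 0.0856
t 12.8 tcp [ 0.4685 -0.1965  0.0146] yaw 107.87 tilt 0.7 w 0.0856 F [-0.3 -0.1  0.1] q [-0.4   0.46 -0.29  0.82  0.01  0.86]
tool shift mm [ 2.2 -1.9 -1.4] turn 0.27479154457194
```

View pics/w8b.png

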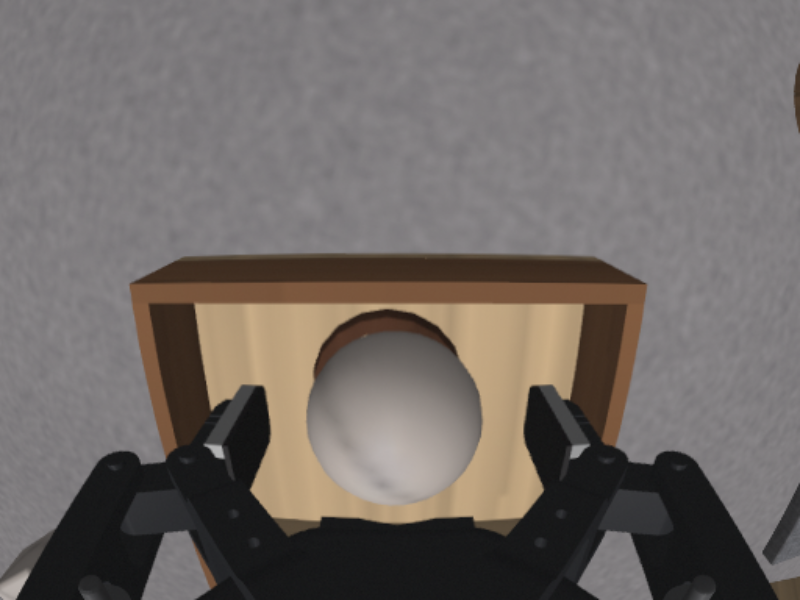

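The ball is loose and seated in the ring at (394,418). Rising straight up with a small −y correction.

```bash
python3 -m crank '[[[0,-1.5,-5,0,0],[0,0,-12,0,0],[0,0,-25,0,0],[0,0,-35,0,0],[0,0,-40,0,0],[0,0,-40,0,0],[0,0,-30,0,0],[0,0,0,0,0]]]'
python3 - <<'E'
from h import *
go([.49,-.271,.2],-162.3)
c=snap('wrist','w9');cv2.imwrite('pics/w9b.png',cv2.resize(c['img'],(800,600)))
E
```

```text
clock: 13.85
eef_pos: [0.4678, -0.1994, 0.2134]
tool_rot: [0.589, 0.808, 0.004, -0.003]
ft_force: [0.7, 0.2, 0.5]
grip_width: 0.0851
t 13.85 tcp [ 0.4678 -0.1994  0.2134] yaw 107.86 tilt 0.54 w 0.0851 F [0.7 0.2 0.5] q [-0.41  0.27 -0.    1.3   0.01  0.85]
tool shift mm [-75.1  -0.9  12.7] turn -89.8393633337538
```

View pics/w9b.png

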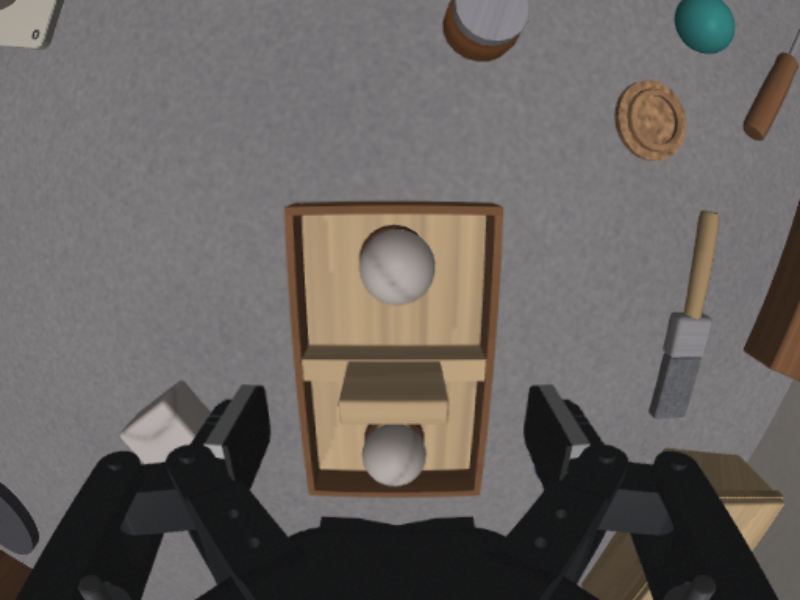

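Both balls are in their pockets, at (397,265) and (394,455). The board's top face is centred at about (394,411).

Run:
```python
from h import *
c=load('w9');a=cv2.resize(c['img'][210:325,175:330],None,fx=5,fy=5,interpolation=cv2.INTER_CUBIC);cv2.imwrite('pics/w9c.png',a)
```

```text
(no output)
```

View pics/w9c.png

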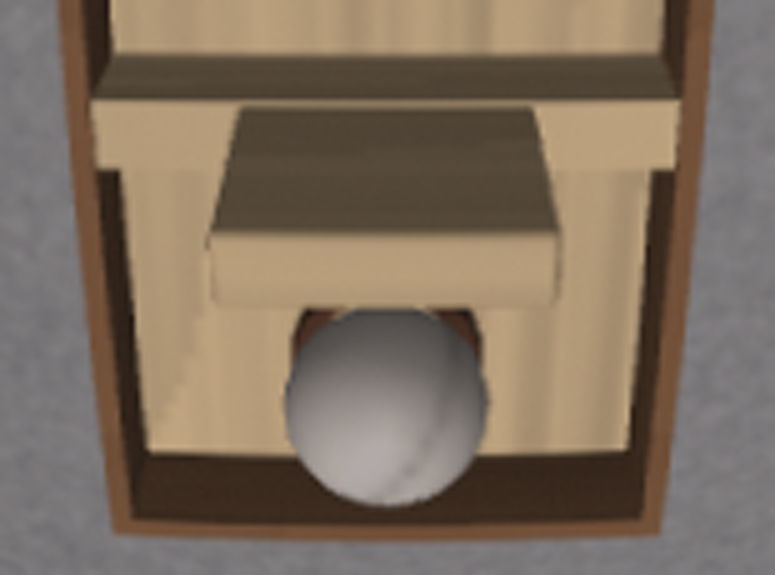

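The board's top face has corners at crop (210,235), (558,233), (555,304) and (215,304).

Run:
```python
from h import *
s=bot.get_obs();c=load('w9')
g=lambda a,b,z:wp(c,175+(a+.5)/5-.5,210+(b+.5)/5-.5,z,s)
P=[g(a,b,.101) for a,b in[(210,235),(558,233),(555,304),(215,304)]];P=np.array(P)
print(P.round(4),P.mean(0),[np.linalg.norm(P[i]-P[(i+1)%4]).round(4) for i in range(4)])
m=g(388,406,.035);print('mate',m)
w=lambda a,b,z:wp(c,(a+.5)/1.5625-.5,(b+.5)/1.5625-.5,z,s)
b=w(397,265,.035);print('ball',b,'mid',(m+b)/2,np.degrees(np.arctan2(*(b-m)[1::-1])))
K=np.array([w(*p,.04) for p in[(286,207),(502,207),(480,494),(311,494)]]);print(K.mean(0),np.degrees(np.arctan2(*(K[0]+K[1]-K[2]-K[3])[1::-1])),[np.linalg.norm(K[i]-K[(i+1)%4]).round(4) for i in range(4)])
```

```text
[[ 0.4535 -0.2723  0.101 ]
 [ 0.518  -0.2509  0.101 ]
 [ 0.5232 -0.2664  0.101 ]
 [ 0.4586 -0.2874  0.101 ]] [ 0.48830557 -0.26923742  0.101     ] [np.float64(0.0679), np.float64(0.0164), np.float64(0.0679), np.float64(0.016)]
mate [ 0.51336497 -0.3456834   0.035     ]
ball [ 0.46609558 -0.19256471  0.035     ] mid [ 0.48973027 -0.26912406  0.035     ] 107.15601909740926
[ 0.48905884 -0.26904852  0.04      ] 108.12983464988102 [np.float64(0.1486), np.float64(0.2448), np.float64(0.1488), np.float64(0.245)]
```

```bash
python3 -m crank '[[[-25,0,0,0,0],[-30,0,0,0,0],[-19,0,0,0,0]]]'
python3 -m crank '[[[0,0,0,-10,0],[0,0,0,-10,0],[0,0,0,-10,0],[0,0,0,-10,0],[0,0,0,-10,0],[0,0,0,-10,0],[0,0,0,-10,0],[0,0,0,-10,0],[0,0,0,-10,0],[0,0,0,0,0]]]'
python3 - <<'E'
from h import *
go([.489,-.2695,.068],-162.3)
E
```

```text
clock: 14.28
eef_pos: [0.4879, -0.2686, 0.2078]
tool_rot: [0.588, 0.809, 0.003, -0.007]
ft_force: [0.0, 1.1, -0.3]
grip_width: 0.0853
clock: 15.52
eef_pos: [0.4781, -0.265, 0.1896]
tool_rot: [-0.18, 0.983, 0.018, -0.016]
ft_force: [-0.2, -0.2, -0.4]
grip_width: 0.0855
t 15.53 tcp [ 0.4781 -0.265   0.1896] yaw -159.22 tilt 2.76 w 0.0855 F [-0.2 -0.2 -0.4] q [-0.51  0.39  0.11  1.33  0.01 -0.87]
tool shift mm [-11.5 -13.1 120.9] turn 3.0840275237302137
```

Turning made the tool pitch sag by about 2.8°. Earlier descents reduced this tilt, so I'll correct position on the way down and watch it.

```bash
python3 -m crank '[[[-10,-12,5,3,0],[0,0,15,0,0],[0,0,15,0,0],[0,0,15,0,0],[0,0,0,0,0]]]'
python3 - <<'E'
from h import *
go([.489,-.2695,.068],-162.3)
E
python3 -m crank '[[[0,0,-25,0,0],[0,0,-25,0,0],[0,0,-25,0,0],[0,0,0,0,0]]]'
python3 - <<'E'
from h import *
go([.489,-.2695,.068],-162.3)
E
```

```text
clock: 16.15
eef_pos: [0.4853, -0.2686, 0.1316]
tool_rot: [-0.15, 0.988, 0.021, -0.02]
ft_force: [-0.2, -0.3, -0.2]
grip_width: 0.0852
t 16.15 tcp [ 0.4853 -0.2686  0.1316] yaw -162.73 tilt 3.36 w 0.0852 F [-0.2 -0.3 -0.2] q [-0.51  0.45  0.04  1.22  0.01 -0.81]
tool shift mm [-5.4 -5.  63.3] turn -0.43392253118290114
clock: 16.65
eef_pos: [0.4869, -0.2702, 0.2074]
tool_rot: [-0.149, 0.988, 0.022, -0.022]
ft_force: [0.4, -1.4, -0.5]
grip_width: 0.0855
t 16.65 tcp [ 0.4869 -0.2702  0.2074] yaw -162.85 tilt 3.59 w 0.0855 F [ 0.4 -1.4 -0.5] q [-0.51  0.41  0.19  1.41  0.01 -0.81]
tool shift mm [ -7.4  -7.1 139. ] turn -0.5487712323408402
```

```bash
cat >> h.py <<'E'
def tl():
    s=bot.get_obs();z=Ro.from_quat(s['tool_rot']).as_matrix()[:,2];q=s['joint_pos'][0]
    print('tilt deg radial(out+) %.2f tangential %.2f'%tuple(np.degrees([z[0]*np.cos(q)+z[1]*np.sin(q),-z[0]*np.sin(q)+z[1]*np.cos(q)])),s['eef_pos'].round(4),'t',round(s['clock'],2),'q234',s['joint_pos'][1:4].round(4))
E
python3 -c "from h import *; tl()"
python3 -m crank '[[[0,0,1,0,0],[0,0,-1,0,0],[0,0,1,0,0],[0,0,-1,0,0]]]' >/dev/null; python3 -c "from h import *; tl()"
python3 -m crank '[[[-20,-20,0,0,0],[-20,-20,0,0,0],[0,0,0,0,0]]]' >/dev/null; python3 -c "from h import *; tl()"
python3 -m crank '[[[20,20,0,0,0],[20,20,0,0,0],[0,0,0,0,0]]]' >/dev/null; python3 -c "from h import *; tl()"
```

```text
tilt deg radial(out+) -3.56 tangential 0.47 [ 0.4869 -0.2702  0.2074] t 16.65 q234 [0.415 0.187 1.405]
tilt deg radial(out+) -3.92 tangential 0.47 [ 0.4848 -0.269   0.2037] t 17.15 q234 [0.4171 0.1803 1.4025]
tilt deg radial(out+) -4.04 tangential 0.48 [ 0.5351 -0.2956  0.1989] t 17.52 q234 [0.539  0.3615 1.4638]
tilt deg radial(out+) -4.28 tangential 0.47 [ 0.4819 -0.2674  0.2016] t 17.9 q234 [0.4164 0.1732 1.4024]
```

Tilt drifts about −0.09° (inward) per moving row when high and close in. It drifted outward when low and far out, as over the cork stand. I'll go back over the empty cork stand, clear of everything, and let the tilt recover there before the tray grasp.

```bash
python3 -m crank '[[[-35,32,0,0,0],[-35,32,0,0,0],[-35,32,0,0,0],[-35,32,10,0,0],[-35,30,20,0,0],[-30,25,20,0,0],[0,0,25,0,0],[0,0,25,0,0],[0,0,20,0,0],[0,0,10,0,0]]]' >/dev/null; python3 -c "from h import *; tl();go([.63,-.03,.06])"
```

```text
tilt deg radial(out+) -2.90 tangential 2.20 [ 0.6285 -0.0201  0.0717] t 19.15 q234 [0.6354 0.1887 1.1747]
t 19.15 tcp [ 0.6285 -0.0201  0.0717] yaw -162.94 tilt 3.64 w 0.0856 F [-0.1 -0.1  0.5] q [-0.05  0.64  0.19  1.17  0.04 -0.35]
tool shift mm [  1.1 -10.6  11.2] turn None
```

```bash
python3 -m crank '[[[0,-5,4,0,0],[0,-5,4,0,0],[0,0,4,0,0],[0,0,-1,0,0],[0,0,-1,0,0],[0,0,-1,0,0],[0,0,-1,0,0],[0,0,-1,0,0]]]' >/dev/null; python3 -c "from h import *; tl();go([.63,-.03,.06])"
```

```text
tilt deg radial(out+) -2.65 tangential 2.15 [ 0.6334 -0.0307  0.0665] t 20.15 q234 [0.6465 0.1946 1.1653]
t 20.15 tcp [ 0.6334 -0.0307  0.0665] yaw -163.0 tilt 3.42 w 0.0854 F [-0.  -0.5  0.2] q [-0.07  0.65  0.19  1.17  0.04 -0.36]
tool shift mm [2.8 1.3 6.6] turn None
```

Run:
```python
from h import *
s=load('scene0')
for u,v in[(45,200),(95,290),(183,270)]: print(px(s,u*.64,v*.64,0.02).round(3), px(s,u*.64,v*.64).round(3))
go([.165,-.61,.15])
```

```text
[ 0.026 -0.721  0.02 ] [ 0.028 -0.721  0.022]
[ 0.326 -0.592  0.02 ] [ 0.395 -0.564  0.095]
[ 0.307 -0.411  0.02 ] [ 0.331 -0.405  0.047]
t 20.15 tcp [ 0.6334 -0.0307  0.0665] yaw -163.0 tilt 3.42 w 0.0854 F [-0.  -0.5  0.2] q [-0.07  0.65  0.19  1.17  0.04 -0.36]
tool shift mm [ 619.5 -413.1  -86.4] turn None
```

```bash
python3 -m crank '[[[0,0,-50,0,0],[25,-17,-55,0,0],[50,-34,-10,0,0],[50,-34,0,0,0],[50,-34,0,0,0],[50,-34,0,0,0],[50,-34,0,0,0],[50,-34,0,0,0],[50,-34,0,0,0],[50,-34,0,0,0],[50,-34,0,0,0],[50,-34,0,0,0]]]'; python3 -c "from h import *; tl();go([.2,-.57,.03])"
```

```text
clock: 21.65
eef_pos: [0.2356, -0.544, 0.1854]
tool_rot: [-0.153, 0.988, 0.019, -0.015]
ft_force: [0.5, 0.6, -0.1]
grip_width: 0.0854
tilt deg radial(out+) -2.55 tangential -1.14 [ 0.2356 -0.544   0.1854] t 21.65 q234 [0.4834 0.237  1.369 ]
t 21.65 tcp [ 0.2356 -0.544   0.1854] yaw -162.35 tilt 2.8 w 0.0854 F [ 0.5  0.6 -0.1] q [-1.15  0.48  0.24  1.37 -0.02 -1.46]
tool shift mm [ 38.  -20.6 155.6] turn None
```

```bash
python3 -m crank '[[[12,-8,22,0,0],[8,-5,25,0,0],[0,0,25,0,0],[0,0,25,0,0],[0,0,22,0,0],[0,0,15,0,0],[0,0,8,0,0]]]'; python3 -c "from h import *; tl()"
python3 -m crank '[[[0,0,-1,0,0],[0,0,-1,0,0],[0,0,-1,0,0],[0,0,-1,0,0],[0,0,-1,0,0],[0,0,-1,0,0]]]' >/dev/null; python3 -c "from h import *; tl();"
```

```text
clock: 22.52
eef_pos: [0.2101, -0.5644, 0.0406]
tool_rot: [-0.148, 0.989, 0.016, -0.015]
ft_force: [-0.2, 0.4, -0.6]
grip_width: 0.0854
tilt deg radial(out+) -2.17 tangential -1.26 [ 0.2101 -0.5644  0.0406] t 22.52 q234 [0.6071 0.0485 1.0501]
tilt deg radial(out+) -1.90 tangential -1.26 [ 0.2113 -0.5663  0.0498] t 23.27 q234 [0.5982 0.0594 1.0651]
```

```bash
python3 -m crank '[[[0,0,10,0,0],[0,0,10,0,0],[0,0,3,0,0],[0,0,-2,0,0],[0,0,-1,0,0],[0,0,-1,0,0],[0,0,-1,0,0],[0,0,-1,0,0],[0,0,-1,0,0],[0,0,-1,0,0],[0,0,-1,0,0],[0,0,-1,0,0]]]' ; python3 -c "from h import *; tl()"
python3 -m crank '[[[0,0,5,0,0],[0,0,5,0,0],[0,0,-1,0,0],[0,0,-1,0,0],[0,0,-1,0,0],[0,0,-1,0,0],[0,0,-1,0,0],[0,0,-1,0,0],[0,0,-1,0,0],[0,0,-1,0,0],[0,0,-1,0,0],[0,0,-1,0,0]]]' >/dev/null; python3 -c "from h import *; tl();"
```

```text
clock: 24.78
eef_pos: [0.2108, -0.566, 0.0358]
tool_rot: [-0.148, 0.989, 0.014, -0.014]
ft_force: [-0.7, 0.2, 0.4]
grip_width: 0.0856
tilt deg radial(out+) -1.91 tangential -1.26 [ 0.2108 -0.566   0.0358] t 24.77 q234 [0.6118 0.0429 1.0351]
tilt deg radial(out+) -1.91 tangential -1.26 [ 0.2108 -0.566   0.0358] t 26.27 q234 [0.6118 0.0429 1.0351]
```

```bash
python3 -m crank '[[[0,0,-50,0,0],[0,0,-50,0,0]]]' >/dev/null ; python3 -c "from h import *; tl()"
python3 -m crank '[[[0,0,25,0,0],[0,0,25,0,0],[0,0,25,0,0],[0,0,22,0,0]]]' >/dev/null; python3 -c "from h import *; tl();"
```

```text
tilt deg radial(out+) -2.59 tangential -1.25 [ 0.2127 -0.5648  0.1326] t 26.52 q234 [0.5356 0.1823 1.2627]
tilt deg radial(out+) -1.48 tangential -1.26 [ 0.212  -0.5688  0.0428] t 27.02 q234 [0.6045 0.0505 1.0426]
```

```bash
python3 -m crank '[[[0,0,-50,0,0],[0,0,-48,0,0],[0,0,25,0,0],[0,0,25,0,0],[0,0,25,0,0],[0,0,22,0,0],[0,0,-50,0,0],[0,0,-48,0,0],[0,0,25,0,0],[0,0,25,0,0],[0,0,25,0,0],[0,0,22,0,0]]]' ; python3 -c "from h import *; tl();"
python3 -m crank '[[[0,0,-50,0,0],[0,0,-48,0,0],[0,0,25,0,0],[0,0,25,0,0],[0,0,25,0,0],[0,0,22,0,0],[0,0,0,0,0]]]'>/dev/null ; python3 -c "from h import *; tl();"
```

```text
clock: 28.52
eef_pos: [0.2119, -0.5684, 0.0437]
tool_rot: [-0.148, 0.989, 0.011, -0.014]
ft_force: [-0.3, 0.1, -0.8]
grip_width: 0.0855
tilt deg radial(out+) -1.58 tangential -1.26 [ 0.2119 -0.5684  0.0437] t 28.52 q234 [0.6041 0.0525 1.0468]
tilt deg radial(out+) -1.90 tangential -1.26 [ 0.2112 -0.5664  0.0422] t 29.4 q234 [0.606  0.0513 1.0492]
```

Pumping brings no further gain. The remaining tilt is about 2.3° in total, roughly 1.8° across the pinch, which is acceptable. Back to the tray.

```bash
python3 -c "from h import *; go([.489,-.2695,.15],-162.3)"
```

```text
t 29.4 tcp [ 0.2112 -0.5664  0.0422] yaw -162.9 tilt 2.28 w 0.0856 F [ 1.5  0.6 -0.2] q [-1.2   0.61  0.05  1.05 -0.02 -1.5 ]
tool shift mm [-350.1  205.7 -109.9] turn -0.6044109280725536
```

```bash
python3 -m crank '[[[0,0,-55,0,0],[0,0,-60,0,0],[-30,18,0,0,0],[-45,27,0,0,0],[-45,27,0,0,0],[-45,27,0,0,0],[-45,27,0,0,0],[-45,27,0,0,0],[-45,27,0,0,0],[-30,18,0,0,0],[-15,8,0,0,0],[0,0,0,0,0]]]' ; python3 -c "from h import *; tl();go([.489,-.2695,.068],-162.3)"
```

```text
clock: 30.9
eef_pos: [0.4973, -0.2687, 0.1749]
tool_rot: [-0.147, 0.989, 0.003, -0.007]
ft_force: [0.4, -0.5, 0.5]
grip_width: 0.0856
tilt deg radial(out+) -0.81 tangential -0.16 [ 0.4973 -0.2687  0.1749] t 30.9 q234 [0.4093 0.0947 1.2704]
t 30.9 tcp [ 0.4973 -0.2687  0.1749] yaw -163.11 tilt 0.83 w 0.0856 F [ 0.4 -0.5  0.5] q [-0.49  0.41  0.09  1.27 -0.   -0.79]
tool shift mm [  6.9   0.8 107. ] turn -0.8064034173510208
```

The tilt fell to 0.8° during that move. Descending over the board.

```bash
python3 -m crank '[[[6,0,14,-0.8,0],[0,0,22,0,0],[0,0,20,0,0],[0,0,0,0,0]]]'
python3 - <<'E'
from h import *
tl();go([.489,-.2695,.068],-162.3)
c=snap('wrist','w10');cv2.imwrite('pics/w10b.png',cv2.resize(c['img'],(800,600)))
E
```

```text
clock: 31.4
eef_pos: [0.4847, -0.2751, 0.1156]
tool_rot: [-0.151, 0.989, 0.003, -0.008]
ft_force: [-0.5, 0.1, -0.0]
grip_width: 0.085
tilt deg radial(out+) -0.97 tangential -0.30 [ 0.4847 -0.2751  0.1156] t 31.4 q234 [ 0.4396 -0.0206  1.1274]
t 31.4 tcp [ 0.4847 -0.2751  0.1156] yaw -162.67 tilt 1.01 w 0.085 F [-0.5  0.1 -0. ] q [-0.51  0.44 -0.02  1.13 -0.01 -0.82]
tool shift mm [-6.4  3.6 47.5] turn -0.3726267739274931
```

View pics/w10b.png

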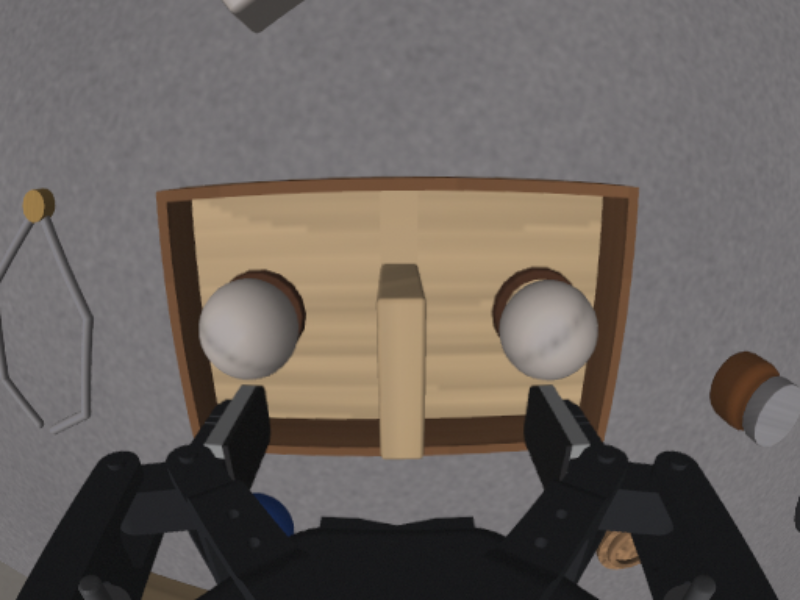

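The board's top face runs from (377,298)–(426,298) to (381,457)–(423,457), almost mid-way between the fingers. Both balls are in their pockets.

Run:
```python
from h import *
s=bot.get_obs();c=load('w10')
w=lambda a,b,z:wp(c,(a+.5)/1.5625-.5,(b+.5)/1.5625-.5,z,s)
P=np.array([w(*p,.101) for p in[(377,298),(426,298),(423,457),(381,457)]])
print(P.mean(0),[np.linalg.norm(P[i]-P[(i+1)%4]).round(4) for i in range(4)],np.degrees(np.arctan2(*(P[2]+P[3]-P[0]-P[1])[1::-1])))
m=P.mean(0);go([m[0],m[1],.068],-162.3)
```

```text
[ 0.48980188 -0.27173509  0.101     ] [np.float64(0.0175), np.float64(0.0687), np.float64(0.0174), np.float64(0.0686)] 17.792206850006856
t 31.45 tcp [ 0.4855 -0.2755  0.1166] yaw -162.68 tilt 0.91 w 0.0855 F [-0.4 -0.4  0.1] q [-0.51  0.44 -0.02  1.13 -0.01 -0.82]
tool shift mm [-5.9  1.9 48.6] turn -0.3836814449794872
```

```bash
python3 -m crank '[[[-5,2,10,0,0],[0,0,15,0,0],[0,0,14,0,0],[0,0,8,0,0],[0,0,0,0,0]]]'
python3 - <<'E'
from h import *
tl();go([.4895,-.271,.068],-162.3)
E
```

```text
clock: 32.08
eef_pos: [0.4892, -0.273, 0.0674]
tool_rot: [-0.15, 0.989, 0.002, -0.007]
ft_force: [-0.1, 0.3, -0.7]
grip_width: 0.0854
tilt deg radial(out+) -0.75 tangential -0.31 [ 0.4892 -0.273   0.0674] t 32.08 q234 [ 0.4884 -0.0805  1.015 ]
t 32.08 tcp [ 0.4892 -0.273   0.0674] yaw -162.75 tilt 0.81 w 0.0854 F [-0.1  0.3 -0.7] q [-0.51  0.49 -0.08  1.02 -0.01 -0.81]
tool shift mm [-0.9  1.8 -0.6] turn -0.4463951374719102
```

```bash
python3 -m crank '[[[-1,1.5,-1,0,60],[0,0,0,0,120],[0,0,0,0,180],[0,0,0,0,220],[0,0,0,0,255],[0,0,0,0,255],[0,0,0,0,255],[0,0,0,0,255]]]'
python3 - <<'E'
from h import *
tl();go([.4895,-.271,.068],-162.3)
c=snap('wrist','w11');cv2.imwrite('pics/w11b.png',cv2.resize(c['img'],(800,600)))
E
```

```text
clock: 33.08
eef_pos: [0.4909, -0.2713, 0.0698]
tool_rot: [-0.15, 0.989, 0.001, -0.006]
ft_force: [-0.1, 0.7, -1.3]
grip_width: 0.017
tilt deg radial(out+) -0.60 tangential -0.30 [ 0.4909 -0.2713  0.0698] t 33.08 q234 [ 0.4851 -0.0787  1.0174]
t 33.08 tcp [ 0.4909 -0.2713  0.0698] yaw -162.71 tilt 0.67 w 0.017 F [-0.1  0.7 -1.3] q [-0.5   0.49 -0.08  1.02 -0.01 -0.8 ]
tool shift mm [1.2 0.7 1.8] turn -0.4074723558669291
```

View pics/w11b.png

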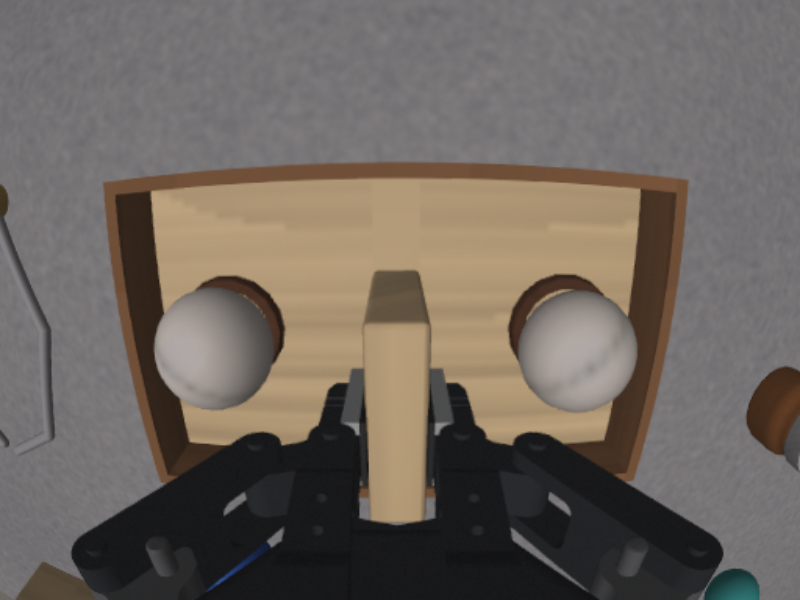

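Solid pinch on the board (17 mm reading), clear of both balls. Lifting.

```bash
python3 -m crank '[[[0,0,-5,0,255],[0,0,-10,0,255],[0,0,-16,0,255],[0,0,-20,0,255],[0,0,-20,0,255],[0,0,-10,0,255],[0,0,0,0,255]]]'
python3 - <<'E'
from h import *
tl();go([.511,.2505,.22],-162.3)
c=snap('scene','s2');cv2.imwrite('pics/s2b.png',cv2.resize(c['img'],(800,600)))
E
```

```text
clock: 34.0
eef_pos: [0.4875, -0.2694, 0.1493]
tool_rot: [-0.15, 0.989, 0.005, -0.011]
ft_force: [-0.3, -0.3, -7.0]
grip_width: 0.017
tilt deg radial(out+) -1.39 tangential -0.31 [ 0.4875 -0.2694  0.1493] t 34.0 q234 [0.4181 0.0389 1.2159]
t 34.0 tcp [ 0.4875 -0.2694  0.1493] yaw -162.74 tilt 1.42 w 0.017 F [-0.3 -0.3 -7. ] q [-0.5   0.42  0.04  1.22 -0.01 -0.8 ]
tool shift mm [-175.2  490.5  -67.6] turn -0.43513738704561433
```

View pics/s2b.png

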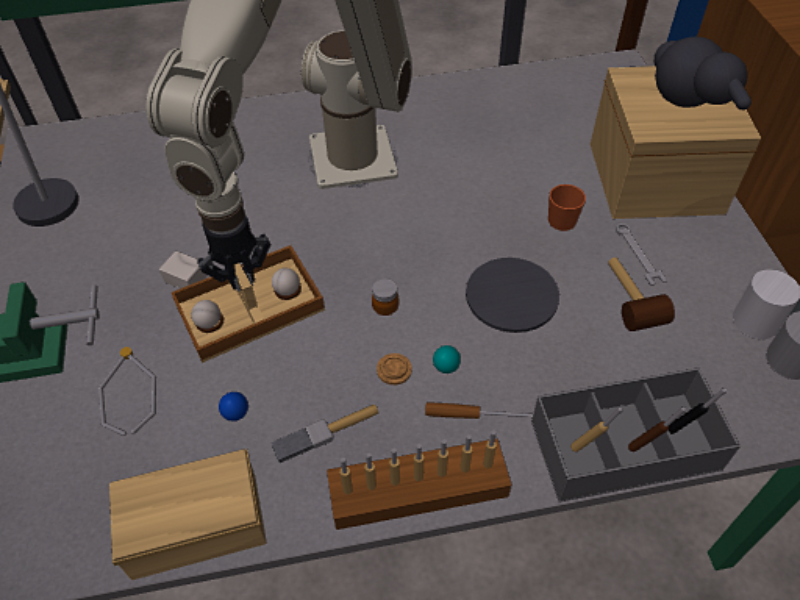

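The tray is level with both balls in place, the force is about 7 N, and nothing else has moved. Carrying it over, rising, on a slightly outward arc.

```bash
python3 -m crank '[[[-6,8,-12,0,255],[-12,15,-14,0,255],[-20,24,-12,0,255],[-22,27,-8,0,255],[-24,29,-4,0,255],[-24,29,-2,0,255],[-24,29,0,0,255],[-20,29,0,0,255],[-14,32,0,0,255],[-6,35,0,0,255]]]'
python3 - <<'E'
from h import *
tl();go([.511,.2505,.22])
E
```

```text
clock: 35.3
eef_pos: [0.5809, 0.0473, 0.2082]
tool_rot: [-0.152, 0.988, 0.008, -0.01]
ft_force: [0.9, -0.3, -8.0]
grip_width: 0.0173
tilt deg radial(out+) -1.21 tangential 0.87 [0.5809 0.0473 0.2082] t 35.3 q234 [0.4335 0.2193 1.3777]
t 35.3 tcp [0.5809 0.0473 0.2082] yaw -162.55 tilt 1.49 w 0.0173 F [ 0.9 -0.3 -8. ] q [ 0.07  0.43  0.22  1.38  0.02 -0.23]
tool shift mm [  6.  215.1  -7.5] turn None
```

```bash
python3 -m crank '[[[1,32,-3,0,255],[1,32,-3,0,255],[1,32,-3,0,255],[1,32,-3,0,255],[1,30,-2,0,255],[1,22,-2,0,255],[1,12,-2,0,255],[0,5,0,0,255],[0,0,0,0,255]]]'
python3 - <<'E'
from h import *
tl();go([.511,.2505,.22])
E
```

```text
clock: 36.42
eef_pos: [0.5069, 0.2528, 0.236]
tool_rot: [-0.159, 0.987, 0.01, -0.01]
ft_force: [-0.4, -0.8, -7.6]
grip_width: 0.0172
tilt deg radial(out+) -0.75 tangential 1.45 [0.5069 0.2528 0.236 ] t 36.42 q234 [0.3832 0.2154 1.4161]
t 36.42 tcp [0.5069 0.2528 0.236 ] yaw -161.65 tilt 1.63 w 0.0172 F [-0.4 -0.8 -7.6] q [0.45 0.38 0.22 1.42 0.03 0.13]
tool shift mm [-3.4 -3.9 15.8] turn None
```

```bash
python3 -m crank '[[[-2,-2,6,0,255],[-2,-2,7,0,255],[0,0,2,0,255],[0,0,0,0,255]]]'
python3 - <<'E'
from h import *
tl();go([.511,.2505,.22])
for n in('scene','top'):
    c=snap(n,n+'3')
a=load('top3')['img'];cv2.imwrite('pics/top3c.png',cv2.resize(a[130:270,120:330],None,fx=3.8,fy=3.8,interpolation=cv2.INTER_CUBIC))
a=load('scene3')['img'];cv2.imwrite('pics/scene3c.png',cv2.resize(a[90:290,200:460],None,fx=3,fy=3,interpolation=cv2.INTER_CUBIC))
E
```

```text
clock: 36.92
eef_pos: [0.5127, 0.2475, 0.2186]
tool_rot: [-0.157, 0.987, 0.009, -0.011]
ft_force: [-0.2, 0.4, -8.0]
grip_width: 0.0172
tilt deg radial(out+) -0.89 tangential 1.38 [0.5127 0.2475 0.2186] t 36.92 q234 [0.3971 0.191  1.3803]
t 36.92 tcp [0.5127 0.2475 0.2186] yaw -161.9 tilt 1.64 w 0.0172 F [-0.2  0.4 -8. ] q [0.44 0.4  0.19 1.38 0.02 0.12]
tool shift mm [ 0.7  3.4 -1.3] turn None
```

View pics/top3c.png

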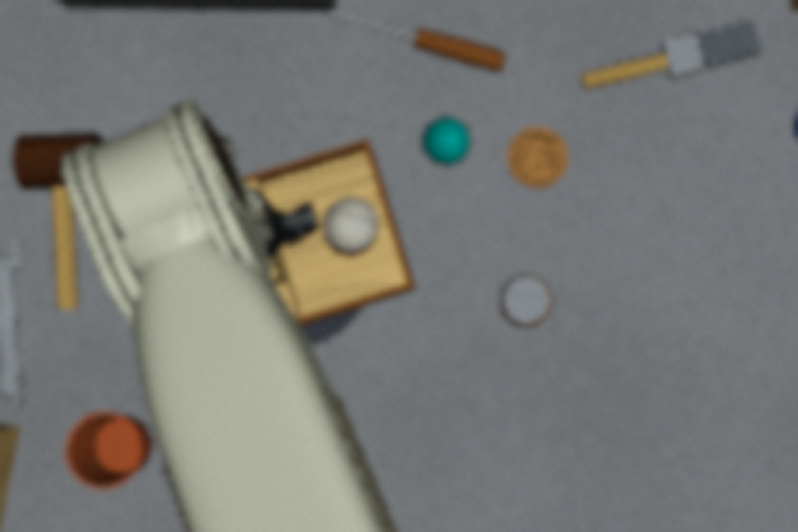

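View pics/scene3c.png

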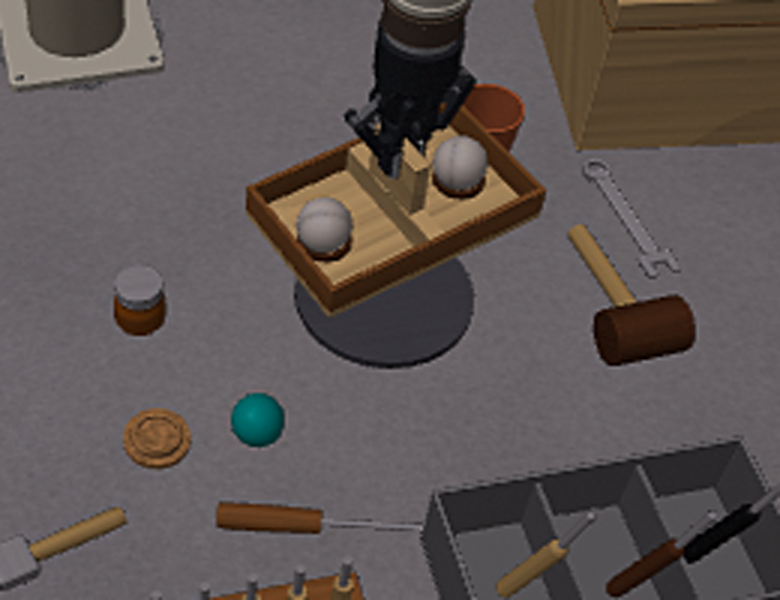

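Both balls are in the tray over the turntable, and the bystanders are in place. Rim corners in the scene crop: left (249,190), front (332,290), right (543,189). I'll check centring, height and level from these.

Run:
```python
from h import *
c=load('scene3');f=lambda a,b,z=None:px(c,200+(a+.5)/3-.5,90+(b+.5)/3-.5,z)
L,F,R=f(249,190,.19),f(332,290,.19),f(543,189,.19)
print(L,F,R,'mid',(L+R)/2,np.linalg.norm(L-F),np.linalg.norm(F-R))
for p in[(258,195),(334,283),(534,194),(330,270),(300,215),(500,165),(400,235)]: print(p,f(*p).round(4))
# plane fit to floor by depth
t=load('top3')
# floor points (top) in crop 3.8
for p in[(310,180),(350,170),(390,270),(330,290),(385,200)]: print(p,px(t,120+p[0]/3.8,130+p[1]/3.8).round(4))
# turntable colored centroid from initial
for n,z in(('top0',.03),('scene0',.03)):
    c=load(n);i=c['img'].astype(int);m=((i.max(2)<75)&(i.max(2)-i.min(2)<22)).astype(np.uint8)
    k,l,st,ce=cv2.connectedComponentsWithStats(m); g=(195,199) if n=='top0' else (328,188)
    q=l[g[1],g[0]]
    ys,xs=np.where(l==q);P=np.array([px(c,x,y,z) for x,y in zip(xs,ys)]);print(n,st[q],P.min(0),P.max(0),P.mean(0))
go([.511,.2505,.22])
```

```text
[0.48441404 0.10435828 0.19      ] [0.62226025 0.15101185 0.19      ] [0.54059781 0.38390577 0.19      ] mid [0.51250593 0.24413203 0.19      ] 0.14552709000377642 0.24679614077363987
(258, 195) [0.4923 0.1115 0.1896]
(334, 283) [0.5856 0.1656 0.1531]
(534, 194) [0.545  0.3732 0.1898]
(330, 270) [0.5699 0.1658 0.1541]
(300, 215) [0.5304 0.1436 0.1948]
(500, 165) [0.4845 0.3629 0.1711]
(400, 235) [0.5429 0.2432 0.1573]
(310, 180) [0.582  0.2119 0.1536]
(350, 170) [0.5923 0.1723 0.155 ]
(390, 270) [0.4935 0.1307 0.1562]
(330, 290) [0.473  0.1892 0.1566]
(385, 200) [0.56   0.1345 0.1836]
top0 [ 174  177   44   44 1532] [0.42090987 0.16397583 0.03      ] [0.59752736 0.34062121 0.03      ] [0.50913732 0.25303549 0.03      ]
scene0 [ 298  165   60   48 2273] [0.41630591 0.15346876 0.03      ] [0.61167472 0.34299592 0.03      ] [0.5166583  0.24800122 0.03      ]
t 37.02 tcp [0.5127 0.2478 0.219 ] yaw -161.88 tilt 1.63 w 0.0175 F [ 0.3 -0.2 -6.9] q [0.44 0.4  0.19 1.38 0.02 0.12]
tool shift mm [ 0.8  3.1 -0.9] turn None
```

Offset is about 3–4 mm in y and the floor top reads 0.154–0.157 m, so the underside is about 0.148 m. Level is within about 1.6°. One small nudge.

```bash
python3 -m crank '[[[0,3.5,-2,0,255],[0,0,0,0,255],[0,0,0,0,255],[0,0,0,0,255]]]'
python3 - <<'E'
from h import *
tl();go([.511,.2515,.22])
c=snap('wrist','w12');cv2.imwrite('pics/w12b.png',cv2.resize(c['img'],(800,600)))
E
```

```text
clock: 37.52
eef_pos: [0.5117, 0.2518, 0.222]
tool_rot: [-0.158, 0.987, 0.01, -0.01]
ft_force: [-0.4, -0.0, -7.4]
grip_width: 0.0176
tilt deg radial(out+) -0.76 tangential 1.40 [0.5117 0.2518 0.222 ] t 37.52 q234 [0.3961 0.1984 1.3864]
t 37.52 tcp [0.5117 0.2518 0.222 ] yaw -161.85 tilt 1.59 w 0.0176 F [-0.4 -0.  -7.4] q [0.44 0.4  0.2  1.39 0.02 0.13]
tool shift mm [ 0.8 -0.1  2. ] turn None
```

View pics/w12b.png

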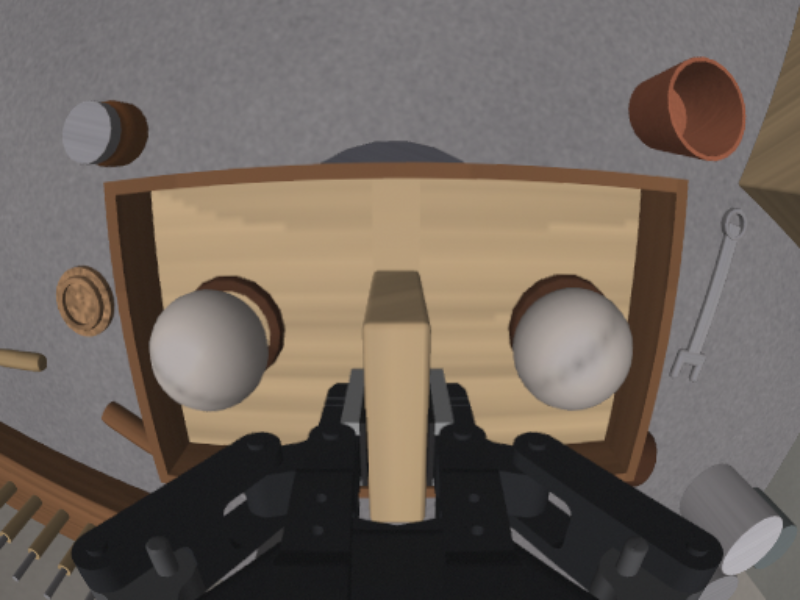

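Both balls are seated in their rings at (210,350) and (573,350). The board has not slipped in the grip, and the turntable shows symmetrically about x≈393. Handing in.

```bash
python3 -c "
from workcell import bot
print(bot.job_done())"
```

```text
the job is handed in; nothing more can be done
None
```

I seated the marble ball in the tray's empty pocket, let it go, then lifted the tray by its middle board. It was handed in at about 37.5 s of the 69 s allowed, still held over the turntable.

**Last checks**
- **Position and height:** the tool was within about 1–3 mm of the turntable centre. The tray's underside was about 0.15 m above the bench, so about 12 cm above the turntable's top.
- **Level:** the tool tilt was 1.6°, about 1° more than when I gripped the board.
- **Balls:** the last wrist view shows both balls in their pockets and the board unslipped in the grip.
- **Bystanders:** those visible in the last pictures had not moved. The arm hides parts of the top view, so I did not re-measure each one.

**What disagreed**
- **Turntable centre:** the top and scene cameras differed by about 4–8 mm in x and up to 5 mm in y, so I used a value between them.
- **Tilt during the work:** turning the gripper high and close in made it sag by up to about 4°. I spent about 15 s on detours to correct this, and it was down to 0.7° when I gripped the board.

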